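Fetch the salt pot from behind the jars

TASK

The little salt pot at the back of the railed tray is hemmed in by the round canister, the square tin and the pepper mill: stand all three of those on the wooden board, then put the salt pot in the middle of the cork coaster, then put the canister, the tin and the mill back on the tray, each where it stood before. Keep everything upright and leave the glass tumbler where it is.

Things in the scene. Friction and masses are not known exactly. Their poses are not given: they have to be found in the camera images.
- canister: White glazed round canister, 64 mm across, with a flat lid whose top is 106 mm above its foot and on it an upright round knob 29 mm across from 106 to 137 mm (widest, straight-sided between 112 and 133 mm). 0.25 to 0.5 kg. Lid fixed on. Loose. Origin: centre of its underside, z up. Grip it by the knob.
- tin: Square steel tin 54 x 54 mm with a square pale wooden lid (56 mm) whose top is 106 mm above its foot, and on it the same kind of round knob in pale wood, 29 mm across from 106 to 137 mm (straight-sided between 112 and 133 mm). 0.2 to 0.42 kg. Lid fixed on. Loose. Origin: centre of its underside, z up, x and y square to its sides. Grip it by the knob.
- mill: Dark wooden pepper mill, round and waisted, 58 mm across at the foot, total height 156 mm; its head is 40 mm across and straight-sided from 117 to 138 mm above its foot, above a neck 32 mm across at 108 to 112 mm and a 46 mm bulge at 100 mm. In one piece. 0.2 to 0.42 kg. Loose. Origin: centre of its underside, z up. Grip it by the head.
- salt_pot: Small round white-glazed salt pot, 48 mm across and 44 mm high, with a flat cork lid 36 mm across up to 52 mm. 0.1 to 0.2 kg. Stands at the middle of the back of the tray, about 75 mm (centre to centre) from each of the three tall things that stand in front of it and on its two sides. Loose. Origin: centre of its underside, z up.
- tray: Grey tray 180 mm deep (its x) by 260 mm wide (its y), fixed, top 10 mm above the counter; chrome rail up to 37 mm above the counter along the back (+x edge) and rear half of both sides. Which tall thing is in front, left or right of the salt pot varies. The glass tumbler and a steel stopper (24 mm across, 32 mm high) stand in its front corners. Origin: centre of its underside, on the counter.
- board: Pale wooden board, 280 mm long (its x) by 125 mm wide (its y), 12 mm thick, fixed, lying empty beside the tray, on its left or its right, its length pointing roughly away from the robot. Origin: centre of its underside, on the counter. Room for the three tall things in a row, 85 mm apart.
- coaster: Round cork coaster, 80 mm across and 6 mm thick, fixed, on the other side of the tray from the board. Origin: centre of its underside, on the counter.
- tumbler: Small greenish drinking glass, 54 mm across the rim and 75 mm high, standing in the left or right front corner of the tray. Not to be moved. Origin: centre of its underside.
Not all that is in view belongs to the job. Leave any purple look-alike of the canister alone.

How it is judged (in metres and radians):
On the way, in this order (a step that is already met when the one before it is completed fails the run):
1. the canister, the tin and the mill all stand on the board, let go (x of canister in the frame of board between -0.14 and 0.14 m and y of canister in the frame of board between -0.0625 and 0.0625 m and z of canister in the frame of board between 0.006 and 0.018 m and linear speed of each of canister, tin, mill below 0.02 m/s and angle between each of canister, tin, mill's own z axis and vertical below 0.1 rad and contact force between each of canister, tin, mill and the fingers below 0.1 N and x of tin in the frame of board between -0.14 and 0.14 m and y of tin in the frame of board between -0.0625 and 0.0625 m and z of tin in the frame of board between 0.006 and 0.018 m and x of mill in the frame of board between -0.14 and 0.14 m and y of mill in the frame of board between -0.0625 and 0.0625 m and z of mill in the frame of board between 0.006 and 0.018 m), for 0.2 s.
2. the salt pot stands in the middle of the coaster, let go (horizontal distance between salt_pot and coaster below 0.015 m and z of salt_pot in the frame of coaster between 0.002 and 0.011 m and linear speed of salt_pot below 0.02 m/s and angle between salt_pot's own z axis and vertical below 0.1 rad and contact force between salt_pot and the fingers below 0.1 N), for 0.2 s.
At the end, for the whole second after the job is handed in: The salt pot stands upright on the coaster, its centre within 15 mm of the coaster's; the canister, the tin and the mill each stand upright on the tray with the centre of the foot within 15 mm of where it was at the start (turned any way); all are released and at rest (all of step 2 and distance of each of canister, tin, mill from where it was at the start of the episode below 0.015 m and linear speed of each of canister, tin, mill below 0.02 m/s and angle between each of canister, tin, mill's own z axis and vertical below 0.1 rad and contact force between each of canister, tin, mill and the fingers below 0.1 N); the robot touches nothing.
It fails at once if the round canister is tipped more than about 35 degrees (angle between canister's own z axis and vertical above 0.6 rad).
It fails at once if the square tin is tipped more than about 35 degrees (angle between tin's own z axis and vertical above 0.6 rad).
It fails at once if the pepper mill is tipped more than about 35 degrees (angle between mill's own z axis and vertical above 0.6 rad).
It fails at once if the salt pot is tipped more than about 35 degrees (angle between salt_pot's own z axis and vertical above 0.6 rad).
It fails at once if the tumbler is shifted more than 20 mm or tipped over (distance of tumbler from where it was at the start of the episode above 0.02 m or angle between tumbler's own z axis and vertical above 0.5 rad).
It also fails if it takes over 136 s, if anything falls off the work surface, if the arm or the gripper's body presses on something with over 40 N, if the wrist force passes 120 N, or if a joint passes its speed limit or range.

ROBOT

A 6-joint arm with a two-finger parallel gripper is mounted at the origin on the work surface. World frame = base frame: x ahead of the robot, y to its left, z up, the work surface at z = 0. Lengths are in mm, angles in rad, forces in N, time in s.
With the tool pointing down it reaches from about 350 to 775 mm from the base axis. Payload 7.3 kg.
Tool frame: the origin (TCP) lies at the very end of the fingers, on their centre line; the grasp point (between the pads) lies 19 mm behind it; z points along the fingers, y is the line along which they close (so a half turn about z gives the same grasp; the last joint's range is limited). The gripper opens to 92 mm and grips with 3 to 60 N. Pads are 19 mm wide; open, the fingers measure 130 mm over their backs; the gripper's body (75 mm by 190 mm) begins 47 mm behind the grasp point.
Start: joints at [0.964, 0.342, 1.524, -0, 1.275, -0.146], TCP at [233.438, 470.267, 226.741] pointing down, gripper open.
Joint ranges: [-2.53, 2.53], [-0.77, 2.02], [0.04, 2.7], [-1, 4.14], [0.28, 2.66], [-3.11, 3.11]. Speed limits (rad/s): [2.57, 2.57, 3.14, 3.14, 3.14, 3.14].

INTERFACE

Orientations are given as [roll, pitch, yaw] about the fixed x, y, z axes, in that order (R = Rz(yaw) Ry(pitch) Rx(roll)).
In Python, from plant import get_obs, vision, workorder gives the robot as it stands.
- The arm moves only by the shell command python3 -m pendant 'ROWS' [OPENING]. ROWS is a JSON object of lists of equal length, an entry for each row: "dp": the shift along the tool's x, y, z in m, a list of three; "rotation": the turn, a rotation vector about the tool's x, y, z in rad, a list of three. A call has 1 to 8 rows; each row is the pose to reach, as a shift and turn from the pose commanded when the call began, along the tool's axes at that moment; what a row does not reach only later rows make up. A row lasts 1/8 s, in which the tool goes at most 62.5 mm and 10.7 degrees, less where a joint would pass 70% of its speed; a pose out of reach is approached as far as the arm can. A call with a gripper value outside its range is refused whole. OPENING is the finger opening in m, from 0 to 0.0918, set as the call begins (- or left out, the last holds). The fingers move at their own pace and stop on an object; the grip force is fixed at half the most. Time passes only in rows, so rows that repeat a pose let the fingers close. It gives the time, the measured TCP pose, the force, the opening and the grip force at its end, in the units of the state.
- get_obs(): the state, without advancing time (a new reading comes with each control period).
- vision.capture(name): name is "scene" or "top" or "wrist"; returns a dict with "pixels" (420x560x3 uint8, red, green, blue), "vfov" (degrees; the focal length in pixels is half the picture's height over the tangent of half this angle, whatever the lens; pixels are square), "cx", "cy" (the principal point, pixels), "dist" ([k1, k2, p1, p2, k3] as OpenCV has them; the pictures are not rectified), "pose" (4x4, takes a point from camera to world coordinates); the wrist camera has in their place "T_tool_cam" (4x4, takes a point from camera to tool coordinates, whose origin is the TCP and whose axes are the flange's). Camera axes: x right, y up, looking along -z (the intrinsics and any distortion apply to the point x, -y, -z); pixel columns grow to the right and rows downward; lengths in mm; the calibration is good to about 2 mm. A picture is of the moment at which its call begins: read the wrist's pose just before it. There is no depth.
- workorder.close_job(): hands the job in; it is judged then, once.
The state is a dict: "time": time; "joint_positions": joint angles; "dq": joint speeds; "tau": joint torques, N m; "tool_pos": TCP position; "tcp_rot": TCP orientation; "contact_force": force on the tool from outside, world axes, zero at the start; "moment": the same for the moment, N m; "grip_width": finger opening in mm; "finger_force": force on a finger pad.
Only numpy, scipy, OpenCV 4.12 (cv2) and the standard library are available. Lean on these libraries where they do the work, as an engineer would, in place of code of your own. Each camera call takes 0.05 s, during which the arm holds its last target. There are 200 camera calls.

## Working session

There is one attempt and no reset: what is moved stays moved. The work goes in short steps, Python scripts to look and compute and a shell command to move; the robot and the scene stay as the last step left them, time stands still between calls to the robot, and variables do not carry over. Pictures are saved under pics/ and viewed, at most 14 in all, crops included, and the job is handed in when it is done.

```bash
ls; mkdir -p pics
python3 - <<'E'
from plant import get_obs, vision
import cv2,numpy as np
print(get_obs())
for n in("scene","top"):
    d=vision.capture(n)
    cv2.imwrite(f"pics/{n}0.png",d["pixels"][:,:,::-1]); np.save(f"{n}0.npy",d,allow_pickle=True)
    print(n,d["vfov"],d["cx"],d["cy"],d["dist"],d["pose"])
print({k:v for k,v in vision.capture("wrist").items() if k!="pixels"})
E
```

```text
pics
{'time': 0.0, 'joint_positions': array([ 9.64041181e-01,  3.42747079e-01,  1.52500657e+00,  2.53016051e-06,
        1.27537102e+00, -1.45990542e-01]), 'dq': array([ 0.00115762, -0.00017384,  0.00014704, -0.00103336,  0.00174449,
       -0.00090084]), 'tau': array([ 5.38623990e-04, -4.31252074e+01, -2.44216079e+01,  7.18873786e-02,
        5.59697184e-02, -1.56639476e-04]), 'tool_pos': array([233.1803429 , 469.93469022, 226.03595663]), 'tcp_rot': array([-3.14007729e+00, -2.25259023e-04,  2.68082714e+00]), 'contact_force': array([-0.59683368, -0.49389031, -0.38913781]), 'moment': array([ 0.05244072, -0.00391183, -0.00389048]), 'finger_force': 0.0, 'grip_width': 91.62520526369765}
scene 42.663653741891586 281.36123392567396 216.97960914929803 [-0.15522626  0.          0.          0.          0.        ] [[-7.89908216e-01 -4.56150873e-01  4.09843130e-01  1.07093369e+03]
 [ 6.12995832e-01 -6.05631494e-01  5.07391962e-01  6.35778545e+02]
 [ 1.67666207e-02  6.52025210e-01  7.58011877e-01  9.70731070e+02]
 [ 0.00000000e+00  0.00000000e+00  0.00000000e+00  1.00000000e+00]]
top 47.9611392
[... 193 characters left out ...]
-1.75465380e-02 -3.36450027e-03 -1.00252181e+01]
 [-5.00827730e-03  9.44958666e-02  9.95512656e-01  9.11554002e+02]
 [ 0.00000000e+00  0.00000000e+00  0.00000000e+00  1.00000000e+00]]
{'vfov': 61.73106828556723, 'cx': 283.0453839115107, 'cy': 201.58511213562625, 'dist': array([-0.02116113,  0.        ,  0.        ,  0.        ,  0.        ]), 'T_tool_cam': array([[-4.60514508e-04,  9.66304851e-01,  2.57399928e-01,
         6.90380438e+01],
       [ 9.99999872e-01,  3.91398289e-04,  3.19752940e-04,
        -2.67694774e-01],
       [ 2.08232926e-04,  2.57400043e-01, -9.66304908e-01,
        -1.57665271e+02],
       [ 0.00000000e+00,  0.00000000e+00,  0.00000000e+00,
         1.00000000e+00]])}
```

View pics/scene0.png

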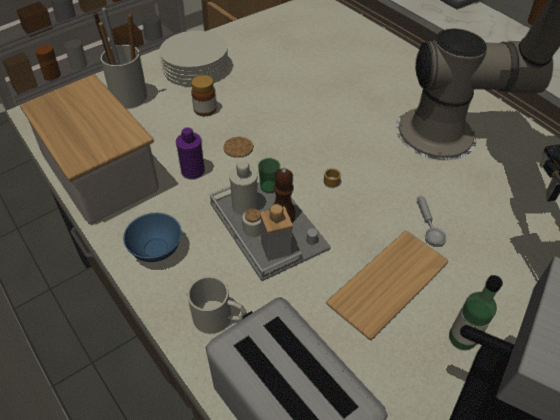

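View pics/top0.png

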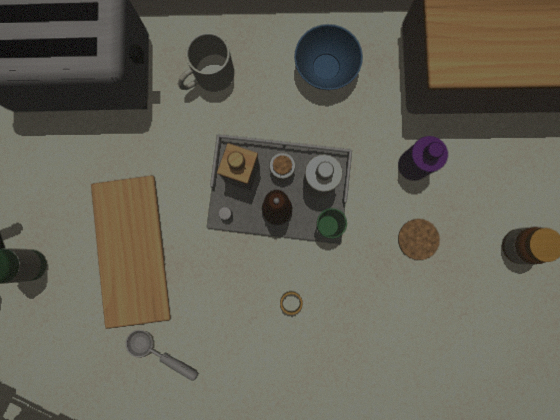

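The top view (up = +x, left = +y) shows the tin's knob at (236,158), salt pot (282,165), canister knob (325,170), mill (277,207), tumbler (330,222), stopper (225,214), board (132,250) and coaster (419,239). The purple decoy is at (430,155). I'll zoom in for exact pixels.

```bash
cat > h.py <<'E'
import numpy as np,cv2
from scipy.spatial.transform import Rotation as R
def K(d):
    f=210/np.tan(np.radians(d["vfov"])/2); return np.array([[f,0,d["cx"]],[0,f,d["cy"]],[0,0,1.]])
def T(d,obs=None):
    if "pose" in d: return d["pose"]
    t=np.eye(4); t[:3,:3]=R.from_euler("xyz",obs["tcp_rot"]).as_matrix(); t[:3,3]=obs["tool_pos"]
    return t@d["T_tool_cam"]
def cast(d,uv,z,obs=None):
    p=cv2.undistortPoints(np.array(uv,float).reshape(-1,1,2),K(d),d["dist"]).reshape(-1,2)
    M=T(d,obs); r=np.c_[p[:,0],-p[:,1],-np.ones(len(p))]@M[:3,:3].T
    return M[:3,3]+r*((z-M[2,3])/r[:,2])[:,None]
def proj(d,P,obs=None):
    M=np.linalg.inv(T(d,obs)); q=np.atleast_2d(P)@M[:3,:3].T+M[:3,3]; q=q*[1,-1,-1]
    return cv2.projectPoints(q,np.zeros(3),np.zeros(3),K(d),d["dist"])[0].reshape(-1,2)
def load(n): return np.load(f"{n}.npy",allow_pickle=True).item()
E
python3 - <<'E'
from h import *
t=load("top0"); s=load("scene0")
a=cv2.resize(t["pixels"][125:250,200:360],None,fx=4,fy=4,interpolation=cv2.INTER_CUBIC)
b=cv2.resize(s["pixels"][140:280,200:350],None,fx=4,fy=4,interpolation=cv2.INTER_CUBIC)[:500]
im=np.clip(a[:,:,::-1].astype(float)*1.8,0,255); cv2.imwrite("pics/c1.png",im)
b=cv2.resize(s["pixels"][140:280,200:350],None,fx=4,fy=4,interpolation=cv2.INTER_CUBIC)
cv2.imwrite("pics/c2.png",np.clip(b[:,:,::-1].astype(float)*1.8,0,255))
hsv=cv2.cvtColor(t["pixels"],cv2.COLOR_RGB2HSV)
m=cv2.inRange(hsv,(5,70,60),(25,255,255))
n,l,st,c=cv2.connectedComponentsWithStats(m)
for i in range(1,n):
    if st[i,4]>60:
        cs=cv2.findContours((l==i).astype(np.uint8),0,2)[0][0]
        print(st[i],c[i],cv2.minAreaRect(cs))
E
```

```text
[  424     0   136    88 11698] [492.49658061  43.04163105] ((491.5, 43.5), (87.0, 135.0), 90.0)
[ 217  143   41   40 1009] [236.92071358 162.55104063] ((236.916748046875, 162.74041748046875), (32.892784118652344, 33.00182342529297), 19.09349250793457)
[273 156  19  19 277] [281.97111913 164.58122744] ((282.0, 165.0), (18.0, 18.0), 90.0)
[  91  175   80  154 9541] [129.85284561 251.89770464] ((129.64112854003906, 251.43069458007812), (147.3844757080078, 66.15507507324219), 83.82982635498047)
[ 398  219   42   41 1330] [418.52481203 239.        ] ((418.5, 239.0), (40.0, 41.0), 90.0)
[530 227  30  36 879] [545.15699659 244.2559727 ] ((544.5, 244.5), (35.0, 29.0), 90.0)
[280 292  23  23 191] [290.87958115 303.46073298] ((291.0, 303.0), (22.0, 22.0), 90.0)[ WARN:0@0.392] global loadsave.cpp:1063 imwrite_ Unsupported depth image for selected encoder is fallbacked to CV_8U.
```

View pics/c1.png

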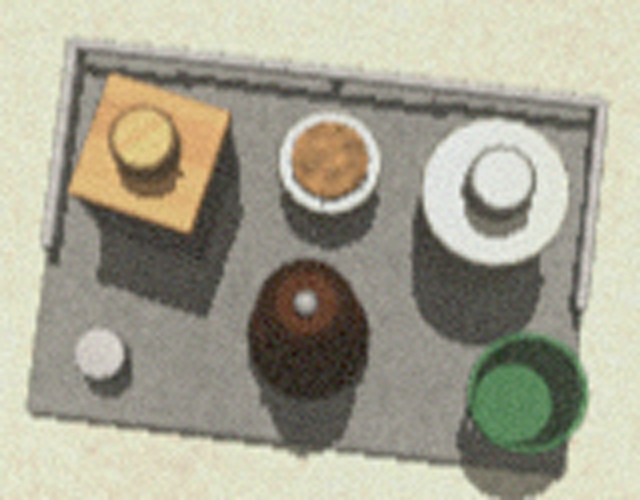

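View pics/c2.png

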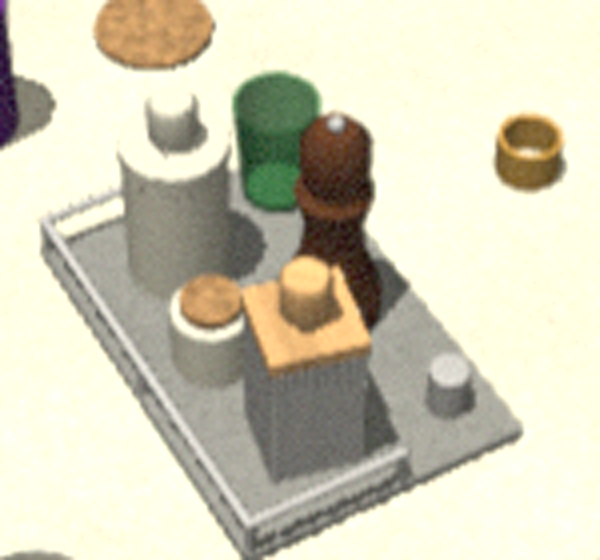

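The crops show clean features: canister lid (496,193) and knob (502,179), tin knob (144,139), mill tip (305,301), salt lid (330,159), tumbler rim (528,393). The scene crop has the matching tops. Next step is casting them to world coordinates.

Run:
```python
from h import *
np.set_printoptions(precision=1,suppress=True)
t=load("top0"); s=load("scene0")
A=lambda x:np.array([200,125])+(np.array(x)+.5)/4-.5
B=lambda x:np.array([200,140])+(np.array(x)+.5)/4-.5
for n,a,b,z in [("can knob",(502,179),(172,104),147),("can lid",(496,193),(175,140),116),("tin knob",(144,139),(306,273),147),("mill",(305,301),(336,122),166),("salt",(330,159),(212,300),62),("tumbler",(528,393),(277,101),85),("stopper",(100,354),(451,370),42)]:
    print(n,cast(t,A(a),z)[0],cast(s,B(b),z)[0])
c=[cast(t,A(q),116)[0] for q in [(117,73),(231,108),(192,233),(70,192)]]
print("tin corners",np.array(c),np.mean(c,0))
print("coaster",cast(t,(418.5,239),6),cast(s,B((154,27)),6))
tr=[cast(t,A(q),z)[0] for q,z in [((72,41),37),((605,100),37),((30,412),10),((565,468),10)]]
print("tray",np.array(tr))
hsv=cv2.cvtColor(t["pixels"],cv2.COLOR_RGB2HSV); hs2=cv2.cvtColor(s["pixels"],cv2.COLOR_RGB2HSV)
def box(d,h,x,y):
    m=cv2.inRange(h,(5,60,50),(28,255,255)); m=cv2.morphologyEx(m,cv2.MORPH_CLOSE,np.ones((5,5)))
    n,l,st,c=cv2.connectedComponentsWithStats(m); i=l[y,x]
    cs=cv2.findContours((l==i).astype(np.uint8),0,2)[0][0]
    w=cast(d,cs.reshape(-1,2),12)[:,:2].astype(np.float32); return cv2.minAreaRect(w)
print("board",box(t,hsv,130,250),box(s,hs2,390,280))
```

```text
can knob [599.  -84.9 147. ] [602.2 -84.9 147. ]
can lid [598.6 -85.3 116. ] [600.  -87.1 116. ]
tin knob [618.3  61.8 147. ] [619.   58.5 147. ]
mill [547.8  -3.5 166. ] [551.   -4.3 166. ]
salt [625.2 -15.1  62. ] [626.7 -16.7  62. ]
tumbler [515.1 -99.9  85. ] [ 515.7 -103.8   85. ]
stopper [539.5  92.9  42. ] [540.9  90.9  42. ]
tin corners [[653.8  76.1 116. ]
 [637.6  27.3 116. ]
 [583.7  44.6 116. ]
 [602.4  96.5 116. ]] [619.3  61.1 116. ]
coaster [[ 486.5 -274.3    6. ]] [[ 489.  -276.3    6. ]]
tray [[ 689.   105.8   37. ]
 [ 656.  -145.3   37. ]
 [ 515.2  130.4   10. ]
 [ 484.  -124.7   10. ]]
board ((473.72857666015625, 277.96368408203125), (280.471923828125, 126.23810577392578), 6.715488910675049) ((477.3122863769531, 277.79248046875), (282.0862121582031, 125.91039276123047), 6.937899589538574)
```

Positions agree across views to about 3 mm. I'll turn the tool to yaw π, so that tool x = −X, y = +Y, z = −Z, while backing away from the bottle.

```bash
python3 -m pendant '{"dp":[[-0.02,-0.02,-0.01],[-0.04,-0.045,-0.02],[-0.06,-0.07,-0.03],[-0.08,-0.095,-0.04],[-0.1,-0.115,-0.04],[-0.107,-0.125,-0.04],[-0.107,-0.125,-0.04],[-0.107,-0.125,-0.04]],"rotation":[[0,0,-0.1],[0,0,-0.2],[0,0,-0.3],[0,0,-0.4],[0,0,-0.461],[0,0,-0.461],[0,0,-0.461],[0,0,-0.461]]}' 0.07
```

```text
time: 1.15
tool_pos: [273.5, 311.4, 266.6]
tcp_rot: [3.141, -0.0, 3.141]
contact_force: [-0.6, -0.7, 0.4]
grip_width: 70.2
finger_force: 0.0
```

Run:
```python
from h import *
t=load("top0");s=load("scene0")
print(cast(t,(435,149),147),cast(s,(187,134),147))
```

```text
[[ 629.91481001 -267.22716239  147.        ]] [[ 644.97466849 -251.2476685   147.        ]]
```

```bash
python3 -m pendant '{"dp":[[-0.04,-0.03,0],[-0.09,-0.065,0],[-0.14,-0.1,0.01],[-0.19,-0.14,0.02],[-0.24,-0.175,0.03],[-0.29,-0.21,0.05],[-0.33,-0.24,0.06],[-0.346,-0.251,0.07]],"rotation":[[0,0,0],[0,0,0],[0,0,0],[0,0,0],[0,0,0],[0,0,0],[0,0,0],[0,0,0]]}' 0.06
python3 -m pendant '{"dp":[[0,0,0],[0,0,0.02],[0,0,0.04],[0,0,0.055],[0,0,0.066],[0,0,0.071],[0,0,0.071],[0,0,0.071]],"rotation":[[0,0,0],[0,0,0],[0,0,0],[0,0,0],[0,0,0],[0,0,0],[0,0,0],[0,0,0]]}'
```

```text
time: 2.15
tool_pos: [621.6, 58.7, 194.8]
tcp_rot: [3.142, -0.001, 3.14]
contact_force: [-0.4, 0.7, -1.2]
grip_width: 59.9
finger_force: 0.0
time: 3.15
tool_pos: [620.1, 59.8, 126.3]
tcp_rot: [3.142, 0.001, -3.142]
contact_force: [0.4, 0.3, 1.1]
grip_width: 60.0
finger_force: 0.0
```

```bash
python3 -m pendant '{"dp":[[0,0,0.003],[0,0,0.005],[0,0,0.005]],"rotation":[[0,0,0],[0,0,0],[0,0,0]]}'
python3 - <<'E'
from h import *
from plant import vision,get_obs
o=get_obs();d=vision.capture("wrist");cv2.imwrite("pics/w1.png",d["pixels"][:,:,::-1])
print(o["tool_pos"],o["contact_force"])
E
```

```text
time: 3.52
tool_pos: [619.6, 59.8, 120.5]
tcp_rot: [3.141, -0.0, -3.141]
contact_force: [0.4, 1.5, 1.3]
grip_width: 59.8
finger_force: 0.0
[619.62502718  59.78297748 120.51007104] [0.40756319 1.45042455 1.28427348]
```

View pics/w1.png

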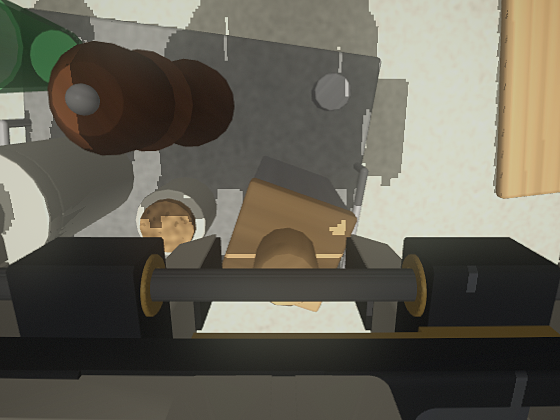

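The tin's knob (285,250) sits centred between the fingers (205 and 372). Closing, then lifting gently.

```bash
python3 -m pendant '{"dp":[[0,0,0],[0,0,0],[0,0,0],[0,0,0],[0,0,0],[0,0,0]],"rotation":[[0,0,0],[0,0,0],[0,0,0],[0,0,0],[0,0,0],[0,0,0]]}' 0.02
python3 -m pendant '{"dp":[[0,0,-0.005],[0,0,-0.015],[0,0,-0.03],[0,0,-0.05],[0,0,-0.065],[0,0,-0.075],[0,0,-0.08],[0,0,-0.08]],"rotation":[[0,0,0],[0,0,0],[0,0,0],[0,0,0],[0,0,0],[0,0,0],[0,0,0],[0,0,0]]}'
```

```text
time: 4.32
tool_pos: [619.8, 60.0, 120.8]
tcp_rot: [3.141, 0.0, -3.141]
contact_force: [-0.4, 0.2, 0.6]
grip_width: 28.2
finger_force: 30.0
time: 5.32
tool_pos: [619.7, 59.8, 200.7]
tcp_rot: [3.142, -0.0, -3.141]
contact_force: [-0.2, -0.2, -3.1]
grip_width: 28.3
finger_force: 30.0
```

```bash
python3 -m pendant '{"dp":[[0.003,0.01,0],[0.012,0.045,0],[0.024,0.09,0],[0.036,0.135,0],[0.048,0.18,0],[0.056,0.21,0],[0.06,0.228,0],[0.06,0.228,0]],"rotation":[[0,0,0],[0,0,0],[0,0,0],[0,0,0],[0,0,0],[0,0,0],[0,0,0],[0,0,0]]}'
python3 -m pendant '{"dp":[[0,0,0],[0,0,0.02],[0,0,0.04],[0,0,0.06],[0,0,0.07],[0,0,0.075],[0,0,0.077],[0,0,0.077]],"rotation":[[0,0,0],[0,0,0],[0,0,0],[0,0,0],[0,0,0],[0,0,0],[0,0,0],[0,0,0]]}'
```

```text
time: 6.32
tool_pos: [559.1, 288.8, 200.3]
tcp_rot: [-3.141, -0.001, -3.139]
contact_force: [0.4, -0.4, -3.1]
grip_width: 28.0
finger_force: 30.0
time: 7.32
tool_pos: [560.0, 287.8, 124.3]
tcp_rot: [3.141, 0.001, -3.141]
contact_force: [-0.0, -0.4, -3.4]
grip_width: 27.9
finger_force: 30.0
```

```bash
python3 -m pendant '{"dp":[[0,0,0.0005],[0,0,0.001],[0,0,0.0015],[0,0,0.0015]],"rotation":[[0,0,0],[0,0,0],[0,0,0],[0,0,0]]}'
python3 -m pendant '{"dp":[[0,0,0],[0,0,0],[0,0,0],[0,0,0],[0,0,-0.02],[0,0,-0.05],[0,0,-0.08],[0,0,-0.08]],"rotation":[[0,0,0],[0,0,0],[0,0,0],[0,0,0],[0,0,0],[0,0,0],[0,0,0],[0,0,0]]}' 0.06
```

```text
time: 7.82
tool_pos: [559.9, 288.0, 122.7]
tcp_rot: [3.141, 0.001, -3.141]
contact_force: [-0.2, 0.6, -0.4]
grip_width: 28.4
finger_force: 30.0
time: 8.82
tool_pos: [560.9, 288.3, 204.9]
tcp_rot: [3.14, 0.005, -3.141]
contact_force: [1.4, -0.5, -0.3]
grip_width: 59.8
finger_force: 0.0
```

```bash
python3 -m pendant '{"dp":[[0,-0.02,0],[0.002,-0.07,0],[0.004,-0.12,0],[0.006,-0.17,0],[0.008,-0.22,0],[0.01,-0.265,0],[0.01,-0.292,0],[0.01,-0.292,0]],"rotation":[[0,0,0],[0,0,0],[0,0,0],[0,0,0],[0,0,0],[0,0,0],[0,0,0],[0,0,0]]}' 0.07
python3 -m pendant '{"dp":[[0,0,0],[0,0,0.02],[0,0,0.045],[0,0,0.065],[0,0,0.078],[0,0,0.083],[0,0,0.083]],"rotation":[[0,0,0],[0,0,0],[0,0,0],[0,0,0],[0,0,0],[0,0,0],[0,0,0]]}'
```

```text
time: 9.82
tool_pos: [548.5, -6.9, 200.8]
tcp_rot: [-3.142, -0.003, 3.138]
contact_force: [0.3, 0.5, 0.2]
grip_width: 70.1
finger_force: 0.0
time: 10.7
tool_pos: [549.9, -4.0, 119.3]
tcp_rot: [3.142, 0.0, -3.141]
contact_force: [-0.3, 0.4, 0.6]
grip_width: 70.1
finger_force: 0.0
```

Run:
```python
from h import *
from plant import vision,get_obs
o=get_obs();d=vision.capture("wrist");cv2.imwrite("pics/w2.png",d["pixels"][:,:,::-1])
print(o["tool_pos"],proj(d,[[549.5,-4,166],[600,-85.5,147],[626,-16,62]],o))
```

```text
[549.87210507  -3.96253903 119.33253884] [[283.85055891 307.99825406]
 [102.58419033 383.36151338]
 [266.27713486 323.17842144]]
```

View pics/w2.png

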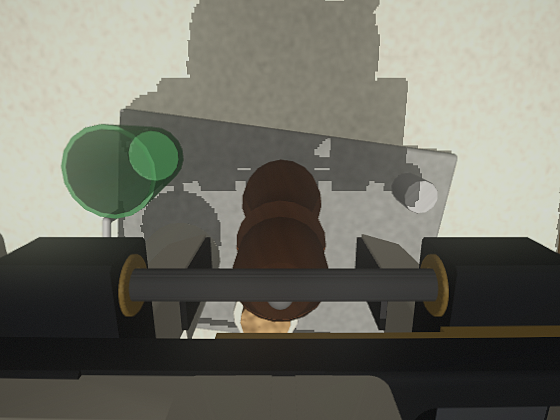

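The mill head (281,295) is centred between the fingers (195 and 372). Grip and lift it.

```bash
python3 -m pendant '{"dp":[[0,0,0],[0,0,0],[0,0,0],[0,0,0],[0,0,0],[0,0,0]],"rotation":[[0,0,0],[0,0,0],[0,0,0],[0,0,0],[0,0,0],[0,0,0]]}' 0.03
python3 -m pendant '{"dp":[[0,0,-0.005],[0,0,-0.015],[0,0,-0.03],[0,0,-0.05],[0,0,-0.065],[0,0,-0.075],[0,0,-0.08],[0,0,-0.08]],"rotation":[[0,0,0],[0,0,0],[0,0,0],[0,0,0],[0,0,0],[0,0,0],[0,0,0],[0,0,0]]}'
python3 -m pendant '{"dp":[[0.003,0.01,0],[0.01,0.045,0],[0.024,0.09,0],[0.036,0.14,0],[0.05,0.19,0],[0.06,0.235,0],[0.07,0.268,0],[0.074,0.282,0]],"rotation":[[0,0,0],[0,0,0],[0,0,0],[0,0,0],[0,0,0],[0,0,0],[0,0,0],[0,0,0]]}'
python3 -m pendant '{"dp":[[0,0,0],[0,0,0],[0,0,0.02],[0,0,0.04],[0,0,0.06],[0,0,0.07],[0,0,0.075],[0,0,0.077]],"rotation":[[0,0,0],[0,0,0],[0,0,0],[0,0,0],[0,0,0],[0,0,0],[0,0,0],[0,0,0]]}'
```

```text
time: 11.5
tool_pos: [549.9, -4.4, 119.4]
tcp_rot: [-3.141, 0.0, -3.141]
contact_force: [0.3, -1.4, 1.7]
grip_width: 39.3
finger_force: 30.0
time: 12.5
tool_pos: [549.7, -4.2, 199.2]
tcp_rot: [3.142, 0.0, -3.141]
contact_force: [-0.5, -0.7, -3.5]
grip_width: 39.1
finger_force: 30.0
time: 13.5
tool_pos: [474.3, 279.8, 198.7]
tcp_rot: [-3.141, -0.001, -3.139]
contact_force: [0.0, -0.2, -4.2]
grip_width: 39.2
finger_force: 30.0
time: 14.5
tool_pos: [476.1, 277.6, 122.5]
tcp_rot: [3.141, 0.001, 3.141]
contact_force: [0.2, -0.1, -3.0]
grip_width: 39.6
finger_force: 30.0
```

```bash
python3 -m pendant '{"dp":[[0,0,0.0005],[0,0,0.001],[0,0,0.0015],[0,0,0.0015]],"rotation":[[0,0,0],[0,0,0],[0,0,0],[0,0,0]]}'
python3 -m pendant '{"dp":[[0,0,0],[0,0,0],[0,0,0],[0,0,0],[0,0,-0.02],[0,0,-0.05],[0,0,-0.08],[0,0,-0.08]],"rotation":[[0,0,0],[0,0,0],[0,0,0],[0,0,0],[0,0,0],[0,0,0],[0,0,0],[0,0,0]]}' 0.07
python3 -m pendant '{"dp":[[-0.01,-0.03,0],[-0.03,-0.08,0],[-0.05,-0.135,0],[-0.07,-0.19,0],[-0.09,-0.245,0],[-0.105,-0.3,0],[-0.12,-0.345,0],[-0.124,-0.3635,0]],"rotation":[[0,0,0],[0,0,0],[0,0,0],[0,0,0],[0,0,0],[0,0,0],[0,0,0],[0,0,0]]}' 0.06
python3 -m pendant '{"dp":[[0,0,0],[0,0,0],[0,0,0.02],[0,0,0.045],[0,0,0.065],[0,0,0.075],[0,0,0.08],[0,0,0.08]],"rotation":[[0,0,0],[0,0,0],[0,0,0],[0,0,0],[0,0,0],[0,0,0],[0,0,0],[0,0,0]]}'
```

```text
time: 15.0
tool_pos: [476.1, 277.9, 121.4]
tcp_rot: [3.141, 0.001, -3.141]
contact_force: [0.1, -0.7, 1.1]
grip_width: 39.3
finger_force: 30.0
time: 16.0
tool_pos: [476.9, 278.3, 203.0]
tcp_rot: [3.14, 0.005, -3.141]
contact_force: [0.3, -0.4, 0.3]
grip_width: 70.1
finger_force: 0.0
time: 17.0
tool_pos: [599.6, -88.1, 199.1]
tcp_rot: [3.141, -0.002, 3.139]
contact_force: [0.5, -0.2, -0.2]
grip_width: 59.9
finger_force: 0.0
time: 18.0
tool_pos: [599.9, -85.3, 121.1]
tcp_rot: [3.142, 0.0, -3.141]
contact_force: [0.7, 0.1, 0.8]
grip_width: 60.0
finger_force: 0.0
```

Run:
```python
from h import *
from plant import vision,get_obs
o=get_obs();d=vision.capture("wrist");e=vision.capture("scene")
print(o["tool_pos"])
cv2.imwrite("pics/w3.png",cv2.hconcat([cv2.resize(d["pixels"],(400,300)),cv2.resize(e["pixels"],(400,300))])[:,:,::-1])
```

```text
[599.94195147 -85.31885584 121.07583629]
```

View pics/w3.png

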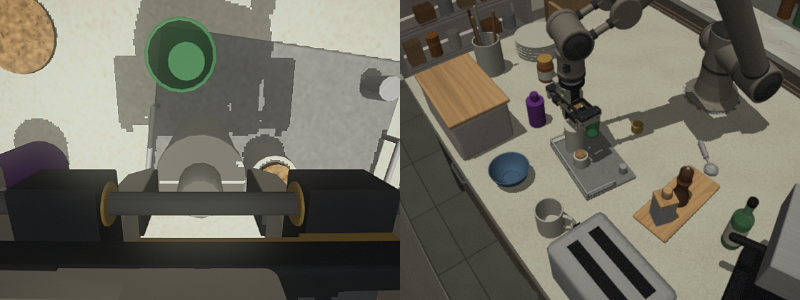

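The canister knob is centred, and the tin and mill both stand on the board. Grip and carry the canister.

```bash
python3 -m pendant '{"dp":[[0,0,0],[0,0,0],[0,0,0],[0,0,0],[0,0,0],[0,0,0]],"rotation":[[0,0,0],[0,0,0],[0,0,0],[0,0,0],[0,0,0],[0,0,0]]}' 0.02
python3 -m pendant '{"dp":[[0,0,-0.005],[0,0,-0.015],[0,0,-0.03],[0,0,-0.05],[0,0,-0.07],[0,0,-0.085],[0,0,-0.1],[0,0,-0.1]],"rotation":[[0,0,0],[0,0,0],[0,0,0],[0,0,0],[0,0,0],[0,0,0],[0,0,0],[0,0,0]]}'
python3 -m pendant '{"dp":[[0.005,0.005,0],[0.025,0.025,0],[0.05,0.06,0],[0.08,0.1,0],[0.11,0.14,0],[0.14,0.18,0],[0.16,0.205,0],[0.17,0.215,0]],"rotation":[[0,0,0],[0,0,0],[0,0,0],[0,0,0],[0,0,0],[0,0,0],[0,0,0],[0,0,0]]}'
python3 -m pendant '{"dp":[[0.002,0.01,0],[0.012,0.04,0],[0.025,0.08,0],[0.034,0.11,0],[0.039,0.13,0],[0.039,0.138,0],[0.039,0.138,0],[0.039,0.138,0]],"rotation":[[0,0,0],[0,0,0],[0,0,0],[0,0,0],[0,0,0],[0,0,0],[0,0,0],[0,0,0]]}'
python3 -m pendant '{"dp":[[0,0,0.01],[0,0,0.03],[0,0,0.055],[0,0,0.08],[0,0,0.09],[0,0,0.095],[0,0,0.097],[0,0,0.097]],"rotation":[[0,0,0],[0,0,0],[0,0,0],[0,0,0],[0,0,0],[0,0,0],[0,0,0],[0,0,0]]}'
```

```text
time: 18.85
tool_pos: [599.9, -85.9, 120.8]
tcp_rot: [-3.141, 0.0, -3.141]
contact_force: [-0.0, -1.2, 0.5]
grip_width: 28.1
finger_force: 30.0
time: 19.85
tool_pos: [600.4, -85.8, 222.2]
tcp_rot: [-3.141, 0.003, -3.141]
contact_force: [0.0, 0.0, -3.8]
grip_width: 28.0
finger_force: 30.0
time: 20.85
tool_pos: [427.9, 130.5, 220.3]
tcp_rot: [3.142, -0.001, -3.139]
contact_force: [0.4, -0.9, -3.1]
grip_width: 27.9
finger_force: 30.0
time: 21.85
tool_pos: [391.1, 266.5, 220.6]
tcp_rot: [-3.141, -0.0, 3.141]
contact_force: [-0.6, -0.4, -4.3]
grip_width: 28.1
finger_force: 30.0
time: 22.85
tool_pos: [391.0, 267.4, 124.2]
tcp_rot: [3.141, 0.001, -3.141]
contact_force: [-0.6, -0.4, -4.4]
grip_width: 28.0
finger_force: 30.0
```

```bash
python3 -m pendant '{"dp":[[0,0,0.0005],[0,0,0.001],[0,0,0.0018],[0,0,0.0018]],"rotation":[[0,0,0],[0,0,0],[0,0,0],[0,0,0]]}'
python3 -m pendant '{"dp":[[0,0,0],[0,0,0],[0,0,0],[0,0,0],[0,0,-0.02],[0,0,-0.05],[0,0,-0.08],[0,0,-0.08]],"rotation":[[0,0,0],[0,0,0],[0,0,0],[0,0,0],[0,0,0],[0,0,0],[0,0,0],[0,0,0]]}' 0.06
python3 -m pendant '{"dp":[[-0.01,-0.03,0],[-0.03,-0.07,0],[-0.06,-0.115,0],[-0.09,-0.16,0],[-0.12,-0.2,0],[-0.15,-0.24,0],[-0.17,-0.27,0],[-0.185,-0.2835,0]],"rotation":[[0,0,0],[0,0,0],[0,0,0],[0,0,0],[0,0,0],[0,0,0],[0,0,0],[0,0,0]]}' 0.075
python3 -m pendant '{"dp":[[0,0,0],[0,0,0]],"rotation":[[0,0,0],[0,0,0]]}'
python3 - <<'E'
from h import *
from plant import vision,get_obs
np.set_printoptions(precision=1,suppress=True)
o=get_obs();d=vision.capture("wrist");t=vision.capture("top");s=vision.capture("scene")
for n,x in(("wrist1",d),("top1",t),("scene1",s)): np.save(n+".npy",x)
print(o["tool_pos"],proj(d,[[626,-16,62]],o))
w=cv2.resize(d["pixels"],(400,300)); 
cv2.imwrite("pics/w4.png",cv2.vconcat([cv2.hconcat([w,cv2.resize(s["pixels"],(400,300))]),cv2.hconcat([cv2.resize(t["pixels"],(400,300))]*2)])[:,:,::-1])
E
```

```text
time: 23.35
tool_pos: [391.1, 267.4, 122.7]
tcp_rot: [3.141, 0.001, -3.141]
contact_force: [-1.0, -1.1, 5.5]
grip_width: 28.6
finger_force: 30.0
time: 24.35
tool_pos: [391.8, 267.8, 203.9]
tcp_rot: [3.14, 0.004, -3.141]
contact_force: [-0.4, 0.4, -1.1]
grip_width: 59.3
finger_force: 0.0
time: 25.35
tool_pos: [576.0, -18.1, 200.2]
tcp_rot: [3.141, -0.002, 3.14]
contact_force: [0.5, 1.2, 0.2]
grip_width: 75.0
finger_force: 0.0
time: 25.6
tool_pos: [574.9, -15.5, 201.1]
tcp_rot: [3.141, -0.002, -3.141]
contact_force: [-1.0, -0.4, 0.6]
grip_width: 74.9
finger_force: 0.0
[574.9 -15.5 201.1] [[282.8 246. ]]
```

View pics/w4.png

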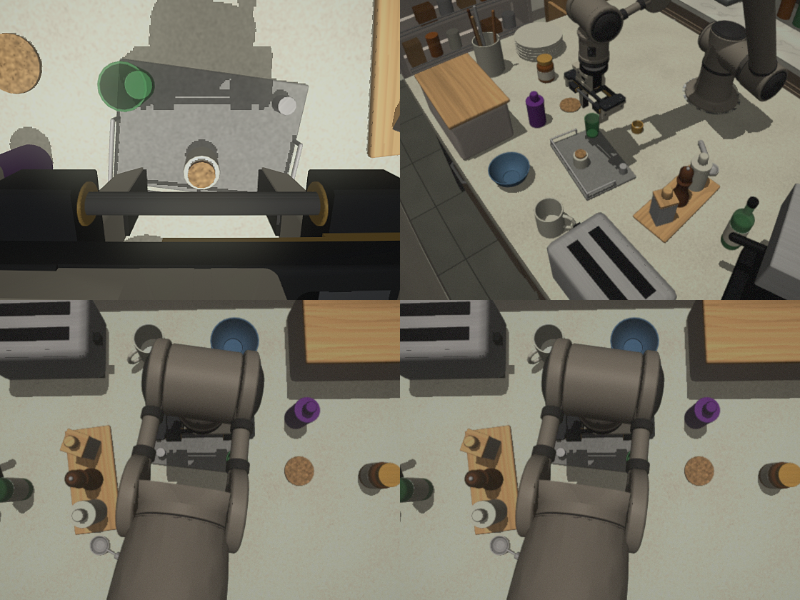

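All three stand upright on the board, and the salt lid in the wrist view (281,245) matches its predicted (283,246). Descend onto it.

```bash
python3 -m pendant '{"dp":[[-0.02,0,0],[-0.045,0,0],[-0.05,0,0.02],[-0.05,0,0.055],[-0.05,0,0.09],[-0.05,0,0.115],[-0.05,0,0.12],[-0.05,0,0.12]],"rotation":[[0,0,0],[0,0,0],[0,0,0],[0,0,0],[0,0,0],[0,0,0],[0,0,0],[0,0,0]]}'
python3 -m pendant '{"dp":[[0,0,0.015],[0,0,0.03],[0,0,0.045],[0,0,0.055],[0,0,0.06],[0,0,0.06]],"rotation":[[0,0,0],[0,0,0],[0,0,0],[0,0,0],[0,0,0],[0,0,0]]}'
python3 -m pendant '{"dp":[[0,0,0],[0,0,0],[0,0,0],[0,0,0],[0,0,0],[0,0,0]],"rotation":[[0,0,0],[0,0,0],[0,0,0],[0,0,0],[0,0,0],[0,0,0]]}' 0.038
python3 -m pendant '{"dp":[[0,0,-0.005],[0,0,-0.015],[0,0,-0.03],[0,0,-0.05],[0,0,-0.075],[0,0,-0.105],[0,0,-0.12],[0,0,-0.12]],"rotation":[[0,0,0],[0,0,0],[0,0,0],[0,0,0],[0,0,0],[0,0,0],[0,0,0],[0,0,0]]}'
```

```text
time: 26.75
tool_pos: [626.0, -15.9, 82.6]
tcp_rot: [-3.142, 0.001, -3.141]
contact_force: [-0.3, -0.6, 0.7]
grip_width: 75.0
finger_force: 0.0
time: 27.5
tool_pos: [625.7, -16.2, 21.6]
tcp_rot: [3.141, -0.0, -3.141]
contact_force: [-0.5, 0.8, 0.3]
grip_width: 75.1
finger_force: 0.0
time: 28.25
tool_pos: [625.9, -16.2, 22.2]
tcp_rot: [3.142, 0.001, -3.141]
contact_force: [-1.1, -0.2, 2.4]
grip_width: 47.4
finger_force: 30.0
time: 29.25
tool_pos: [626.3, -16.3, 143.3]
tcp_rot: [-3.141, 0.003, -3.141]
contact_force: [-0.5, 0.2, -1.2]
grip_width: 47.4
finger_force: 30.0
```

```bash
python3 -m pendant '{"dp":[[0.005,-0.01,0],[0.025,-0.045,0],[0.05,-0.09,0],[0.075,-0.14,0],[0.1,-0.19,0],[0.125,-0.23,0],[0.135,-0.25,0],[0.1385,-0.259,0]],"rotation":[[0,0,0],[0,0,0],[0,0,0],[0,0,0],[0,0,0],[0,0,0],[0,0,0],[0,0,0]]}'
python3 -m pendant '{"dp":[[0,0,0],[0,0,0],[0,0,0.03],[0,0,0.06],[0,0,0.09],[0,0,0.112],[0,0,0.12],[0,0,0.122]],"rotation":[[0,0,0],[0,0,0],[0,0,0],[0,0,0],[0,0,0],[0,0,0],[0,0,0],[0,0,0]]}'
python3 -m pendant '{"dp":[[0,0,0],[0,0,0.0007],[0,0,0.0015],[0,0,0.002],[0,0,0.002]],"rotation":[[0,0,0],[0,0,0],[0,0,0],[0,0,0],[0,0,0]]}'
```

```text
time: 30.25
tool_pos: [485.7, -276.4, 140.8]
tcp_rot: [3.14, -0.002, 3.139]
contact_force: [-0.0, 0.9, -0.6]
grip_width: 47.4
finger_force: 30.0
time: 31.25
tool_pos: [487.7, -274.7, 19.9]
tcp_rot: [3.141, 0.0, -3.14]
contact_force: [-0.6, -0.4, -1.3]
grip_width: 47.6
finger_force: 30.0
time: 31.88
tool_pos: [487.4, -275.3, 18.2]
tcp_rot: [-3.141, 0.0, -3.141]
contact_force: [-0.8, 1.2, 2.3]
grip_width: 47.6
finger_force: 30.0
```

Run:
```python
from h import *
from plant import vision,get_obs
o=get_obs();d=vision.capture("wrist");print(o["tool_pos"],o["contact_force"])
s=vision.capture("scene"); c=cv2.resize(s["pixels"][60:220,160:360],(400,300))
cv2.imwrite("pics/w5.png",cv2.hconcat([cv2.resize(d["pixels"],(400,300)),c])[:,:,::-1])
```

```text
[ 487.42777296 -275.34713497   18.22701204] [-0.7929023   1.24774337  2.34600695]
```

View pics/w5.png

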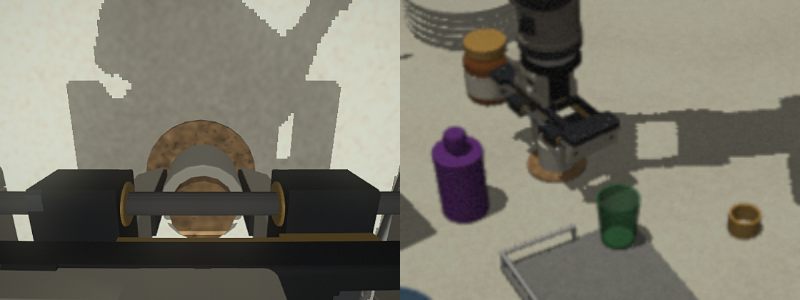

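The pot rests centred on the coaster (wrist view: coaster at 201, pot at 203). Release, rise, and go to the canister.

```bash
python3 -m pendant '{"dp":[[0,0,0],[0,0,0],[0,0,0],[0,0,0],[0,0,-0.02],[0,0,-0.06],[0,0,-0.11],[0,0,-0.16]],"rotation":[[0,0,0],[0,0,0],[0,0,0],[0,0,0],[0,0,0],[0,0,0],[0,0,0],[0,0,0]]}' 0.075
python3 -m pendant '{"dp":[[0,0.01,-0.02],[0.01,0.04,-0.025],[0.02,0.09,-0.025],[0.03,0.14,-0.025],[0.04,0.19,-0.025],[0.05,0.23,-0.025],[0.06,0.26,-0.025],[0.06,0.27,-0.025]],"rotation":[[0,0,0],[0,0,0],[0,0,0],[0,0,0],[0,0,0],[0,0,0],[0,0,0],[0,0,0]]}'
python3 -m pendant '{"dp":[[0,0.02,0],[0.01,0.07,0],[0.015,0.12,0],[0.02,0.17,0],[0.025,0.215,0],[0.03,0.25,0],[0.0365,0.27,0],[0.0365,0.273,0]],"rotation":[[0,0,0],[0,0,0],[0,0,0],[0,0,0],[0,0,0],[0,0,0],[0,0,0],[0,0,0]]}' 0.06
python3 - <<'E'
from h import *
from plant import vision,get_obs
t=vision.capture("top"); 
hsv=cv2.cvtColor(t["pixels"],cv2.COLOR_RGB2HSV)
cv2.imwrite("pics/t6.png",cv2.resize(t["pixels"],(800,600))[:,:,::-1])
E
```

```text
time: 32.98
tool_pos: [487.1, -275.1, 179.3]
tcp_rot: [3.141, -0.0, -3.141]
contact_force: [0.1, -0.6, -0.0]
grip_width: 75.2
finger_force: 0.0
time: 33.98
tool_pos: [426.7, -3.9, 203.1]
tcp_rot: [3.141, 0.0, -3.139]
contact_force: [1.4, -0.4, 1.0]
grip_width: 74.9
finger_force: 0.0
time: 34.98
tool_pos: [391.0, 268.4, 202.8]
tcp_rot: [-3.141, 0.0, -3.14]
contact_force: [-0.3, -0.1, 1.0]
grip_width: 60.1
finger_force: 0.0
```

View pics/t6.png

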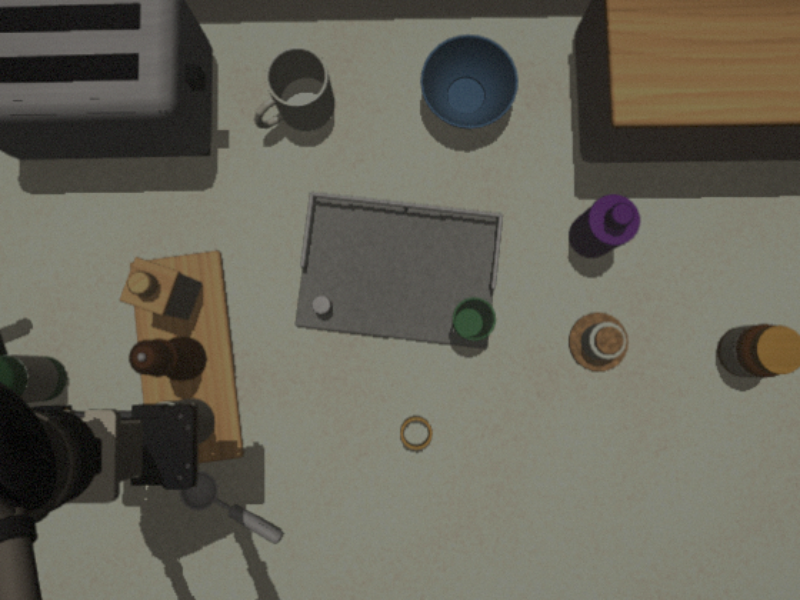

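The salt pot (607,341) stands on the coaster (599,341), consistent with parallax. Now put the canister back at (600,−85.5).

```bash
python3 -m pendant '{"dp":[[0,0,0.015],[0,0,0.04],[0,0,0.06],[0,0,0.073],[0,0,0.079],[0,0,0.08],[0,0,0.08]],"rotation":[[0,0,0],[0,0,0],[0,0,0],[0,0,0],[0,0,0],[0,0,0],[0,0,0]]}'
python3 -m pendant '{"dp":[[0,0,0],[0,0,0],[0,0,0],[0,0,0],[0,0,0],[0,0,0]],"rotation":[[0,0,0],[0,0,0],[0,0,0],[0,0,0],[0,0,0],[0,0,0]]}' 0.02
python3 -m pendant '{"dp":[[0,0,-0.005],[0,0,-0.015],[0,0,-0.03],[0,0,-0.05],[0,0,-0.07],[0,0,-0.085],[0,0,-0.1],[0,0,-0.1]],"rotation":[[0,0,0],[0,0,0],[0,0,0],[0,0,0],[0,0,0],[0,0,0],[0,0,0],[0,0,0]]}'
```

```text
time: 35.9
tool_pos: [391.1, 267.8, 123.4]
tcp_rot: [3.141, 0.001, -3.141]
contact_force: [-0.2, 1.3, -0.2]
grip_width: 60.1
finger_force: 0.0
time: 36.65
tool_pos: [390.8, 267.7, 123.0]
tcp_rot: [-3.142, 0.0, -3.141]
contact_force: [0.5, -1.3, 1.1]
grip_width: 28.1
finger_force: 30.0
time: 37.65
tool_pos: [391.2, 268.1, 224.2]
tcp_rot: [3.14, 0.003, -3.141]
contact_force: [-0.3, -0.1, -3.5]
grip_width: 28.4
finger_force: 30.0
```

```bash
python3 -m pendant '{"dp":[[-0.002,-0.01,0],[-0.01,-0.04,0],[-0.02,-0.08,0],[-0.035,-0.125,0],[-0.06,-0.17,0],[-0.085,-0.2,0],[-0.105,-0.22,0],[-0.11,-0.23,0]],"rotation":[[0,0,0],[0,0,0],[0,0,0],[0,0,0],[0,0,0],[0,0,0],[0,0,0],[0,0,0]]}'
python3 -m pendant '{"dp":[[-0.01,-0.01,0],[-0.03,-0.04,0],[-0.055,-0.07,0],[-0.08,-0.1,0],[-0.094,-0.118,0],[-0.099,-0.1232,0],[-0.099,-0.1232,0],[-0.099,-0.1232,0]],"rotation":[[0,0,0],[0,0,0],[0,0,0],[0,0,0],[0,0,0],[0,0,0],[0,0,0],[0,0,0]]}'
python3 -m pendant '{"dp":[[0,0,0.01],[0,0,0.03],[0,0,0.055],[0,0,0.08],[0,0,0.093],[0,0,0.099],[0,0,0.1005],[0,0,0.1005]],"rotation":[[0,0,0],[0,0,0],[0,0,0],[0,0,0],[0,0,0],[0,0,0],[0,0,0],[0,0,0]]}'
```

```text
time: 38.65
tool_pos: [500.9, 36.2, 222.0]
tcp_rot: [3.142, -0.002, 3.14]
contact_force: [-0.8, 1.5, -3.2]
grip_width: 28.1
finger_force: 30.0
time: 39.65
tool_pos: [599.2, -84.3, 223.0]
tcp_rot: [3.141, -0.0, -3.14]
contact_force: [1.1, -0.3, -3.8]
grip_width: 28.0
finger_force: 30.0
time: 40.65
tool_pos: [600.2, -85.5, 123.1]
tcp_rot: [-3.141, 0.001, -3.141]
contact_force: [-0.7, -0.1, -3.7]
grip_width: 28.1
finger_force: 30.0
```

```bash
python3 -m pendant '{"dp":[[0,0,0.0007],[0,0,0.0014],[0,0,0.002],[0,0,0.002]],"rotation":[[0,0,0],[0,0,0],[0,0,0],[0,0,0]]}'
python3 -m pendant '{"dp":[[0,0,0],[0,0,0],[0,0,0],[0,0,0],[0,0,-0.02],[0,0,-0.05],[0,0,-0.08],[0,0,-0.08]],"rotation":[[0,0,0],[0,0,0],[0,0,0],[0,0,0],[0,0,0],[0,0,0],[0,0,0],[0,0,0]]}' 0.06
python3 -m pendant '{"dp":[[0.01,0.03,0],[0.03,0.08,0],[0.05,0.135,0],[0.07,0.19,0],[0.09,0.245,0],[0.105,0.3,0],[0.12,0.345,0],[0.124,0.3635,0]],"rotation":[[0,0,0],[0,0,0],[0,0,0],[0,0,0],[0,0,0],[0,0,0],[0,0,0],[0,0,0]]}' 0.07
python3 -m pendant '{"dp":[[0,0,0],[0,0,0]],"rotation":[[0,0,0],[0,0,0]]}'
```

```text
time: 41.15
tool_pos: [600.1, -85.6, 121.0]
tcp_rot: [-3.141, 0.001, -3.141]
contact_force: [-0.2, -0.3, 1.0]
grip_width: 28.2
finger_force: 30.0
time: 42.15
tool_pos: [601.1, -85.7, 202.9]
tcp_rot: [-3.14, 0.005, -3.141]
contact_force: [0.7, -0.1, 0.1]
grip_width: 60.0
finger_force: 0.0
time: 43.15
tool_pos: [474.1, 280.0, 199.3]
tcp_rot: [-3.141, -0.002, -3.139]
contact_force: [-0.0, -0.7, 0.9]
grip_width: 69.9
finger_force: 0.0
time: 43.4
tool_pos: [476.2, 276.8, 200.0]
tcp_rot: [-3.141, -0.0, 3.141]
contact_force: [-1.2, -0.9, -0.3]
grip_width: 70.1
finger_force: 0.0
```

Now the mill: down to 121.4, grip, lift 80, back to (549.9, −4.2).

```bash
python3 -m pendant '{"dp":[[0,0,0.015],[0,0,0.04],[0,0,0.06],[0,0,0.072],[0,0,0.078],[0,0,0.0795],[0,0,0.0795]],"rotation":[[0,0,0],[0,0,0],[0,0,0],[0,0,0],[0,0,0],[0,0,0],[0,0,0]]}'
python3 -m pendant '{"dp":[[0,0,0],[0,0,0],[0,0,0],[0,0,0],[0,0,0],[0,0,0]],"rotation":[[0,0,0],[0,0,0],[0,0,0],[0,0,0],[0,0,0],[0,0,0]]}' 0.03
python3 -m pendant '{"dp":[[0,0,-0.005],[0,0,-0.015],[0,0,-0.03],[0,0,-0.05],[0,0,-0.065],[0,0,-0.075],[0,0,-0.08],[0,0,-0.08]],"rotation":[[0,0,0],[0,0,0],[0,0,0],[0,0,0],[0,0,0],[0,0,0],[0,0,0],[0,0,0]]}'
python3 -m pendant '{"dp":[[-0.003,-0.01,0],[-0.01,-0.045,0],[-0.024,-0.09,0],[-0.036,-0.14,0],[-0.05,-0.19,0],[-0.06,-0.235,0],[-0.07,-0.268,0],[-0.074,-0.282,0]],"rotation":[[0,0,0],[0,0,0],[0,0,0],[0,0,0],[0,0,0],[0,0,0],[0,0,0],[0,0,0]]}'
python3 -m pendant '{"dp":[[0,0,0],[0,0,0],[0,0,0.02],[0,0,0.04],[0,0,0.06],[0,0,0.073],[0,0,0.0795],[0,0,0.0805]],"rotation":[[0,0,0],[0,0,0],[0,0,0],[0,0,0],[0,0,0],[0,0,0],[0,0,0],[0,0,0]]}'
```

```text
time: 44.28
tool_pos: [476.0, 278.2, 121.4]
tcp_rot: [3.141, 0.001, -3.141]
contact_force: [-0.0, 0.5, 0.5]
grip_width: 70.0
finger_force: 0.0
time: 45.02
tool_pos: [475.8, 278.0, 121.1]
tcp_rot: [-3.142, 0.0, -3.141]
contact_force: [-0.4, -1.9, 1.1]
grip_width: 39.0
finger_force: 30.0
time: 46.02
tool_pos: [475.7, 278.1, 201.0]
tcp_rot: [3.142, 0.0, -3.141]
contact_force: [-1.0, 0.1, -3.6]
grip_width: 39.2
finger_force: 30.0
time: 47.02
tool_pos: [549.8, -6.3, 200.3]
tcp_rot: [-3.141, -0.001, 3.139]
contact_force: [-0.6, 0.6, -3.5]
grip_width: 39.4
finger_force: 30.0
time: 48.02
tool_pos: [549.8, -3.6, 120.4]
tcp_rot: [3.141, 0.0, -3.141]
contact_force: [0.2, -1.1, -3.4]
grip_width: 39.0
finger_force: 30.0
```

Lower the last 1.4 mm, release, then fetch the tin at (560,288).

```bash
python3 -m pendant '{"dp":[[0,0,0.0005],[0,0,0.001],[0,0,0.0014],[0,0,0.0014]],"rotation":[[0,0,0],[0,0,0],[0,0,0],[0,0,0]]}'
python3 -m pendant '{"dp":[[0,0,0],[0,0,0],[0,0,0],[0,0,0],[0,0,-0.02],[0,0,-0.05],[0,0,-0.083],[0,0,-0.083]],"rotation":[[0,0,0],[0,0,0],[0,0,0],[0,0,0],[0,0,0],[0,0,0],[0,0,0],[0,0,0]]}' 0.07
python3 -m pendant '{"dp":[[0,0.02,0],[-0.002,0.07,0],[-0.004,0.12,0],[-0.006,0.17,0],[-0.008,0.22,0],[-0.01,0.265,0],[-0.01,0.292,0],[-0.01,0.292,0]],"rotation":[[0,0,0],[0,0,0],[0,0,0],[0,0,0],[0,0,0],[0,0,0],[0,0,0],[0,0,0]]}' 0.06
python3 -m pendant '{"dp":[[0,0,0],[0,0,0.015],[0,0,0.04],[0,0,0.06],[0,0,0.072],[0,0,0.079],[0,0,0.079]],"rotation":[[0,0,0],[0,0,0],[0,0,0],[0,0,0],[0,0,0],[0,0,0],[0,0,0]]}'
```

```text
time: 48.52
tool_pos: [549.8, -4.0, 119.1]
tcp_rot: [3.142, 0.0, -3.142]
contact_force: [0.7, 0.5, -2.4]
grip_width: 39.0
finger_force: 30.0
time: 49.52
tool_pos: [551.2, -4.1, 204.7]
tcp_rot: [-3.141, 0.006, -3.141]
contact_force: [1.1, 0.1, -1.2]
grip_width: 70.2
finger_force: 0.0
time: 50.52
tool_pos: [558.0, 290.9, 200.0]
tcp_rot: [-3.141, -0.003, -3.138]
contact_force: [-0.3, -0.3, -0.8]
grip_width: 59.8
finger_force: 0.0
time: 51.4
tool_pos: [559.7, 287.8, 122.8]
tcp_rot: [-3.142, -0.0, 3.141]
contact_force: [0.9, 0.8, 1.0]
grip_width: 59.7
finger_force: 0.0
```

```bash
python3 -m pendant '{"dp":[[0,0,0],[0,0,0],[0,0,0],[0,0,0],[0,0,0],[0,0,0]],"rotation":[[0,0,0],[0,0,0],[0,0,0],[0,0,0],[0,0,0],[0,0,0]]}' 0.02
python3 -m pendant '{"dp":[[0,0,-0.005],[0,0,-0.015],[0,0,-0.03],[0,0,-0.05],[0,0,-0.065],[0,0,-0.075],[0,0,-0.08],[0,0,-0.08]],"rotation":[[0,0,0],[0,0,0],[0,0,0],[0,0,0],[0,0,0],[0,0,0],[0,0,0],[0,0,0]]}'
python3 -m pendant '{"dp":[[-0.003,-0.01,0],[-0.012,-0.045,0],[-0.024,-0.09,0],[-0.036,-0.135,0],[-0.048,-0.18,0],[-0.056,-0.21,0],[-0.06,-0.228,0],[-0.06,-0.228,0]],"rotation":[[0,0,0],[0,0,0],[0,0,0],[0,0,0],[0,0,0],[0,0,0],[0,0,0],[0,0,0]]}'
python3 -m pendant '{"dp":[[0,0,0],[0,0,0.02],[0,0,0.04],[0,0,0.06],[0,0,0.073],[0,0,0.079],[0,0,0.081],[0,0,0.081]],"rotation":[[0,0,0],[0,0,0],[0,0,0],[0,0,0],[0,0,0],[0,0,0],[0,0,0],[0,0,0]]}'
```

```text
time: 52.15
tool_pos: [559.8, 288.3, 123.3]
tcp_rot: [3.141, 0.001, -3.141]
contact_force: [0.2, 1.7, 1.3]
grip_width: 28.1
finger_force: 30.0
time: 53.15
tool_pos: [559.7, 288.1, 203.0]
tcp_rot: [3.142, 0.0, -3.141]
contact_force: [-1.2, -0.2, -3.3]
grip_width: 28.0
finger_force: 30.0
time: 54.15
tool_pos: [619.7, 58.9, 202.6]
tcp_rot: [3.141, -0.001, 3.14]
contact_force: [-1.3, 0.8, -3.4]
grip_width: 28.3
finger_force: 30.0
time: 55.15
tool_pos: [620.1, 60.2, 122.6]
tcp_rot: [3.142, 0.001, -3.141]
contact_force: [0.3, -0.7, -3.4]
grip_width: 28.4
finger_force: 30.0
```

```bash
python3 -m pendant '{"dp":[[0,0,0.0006],[0,0,0.0012],[0,0,0.0018],[0,0,0.0018]],"rotation":[[0,0,0],[0,0,0],[0,0,0],[0,0,0]]}'
python3 -m pendant '{"dp":[[0,0,0],[0,0,0],[0,0,0],[0,0,0],[0,0,-0.02],[0,0,-0.05],[0,0,-0.09],[0,0,-0.1]],"rotation":[[0,0,0],[0,0,0],[0,0,0],[0,0,0],[0,0,0],[0,0,0],[0,0,0],[0,0,0]]}' 0.06
python3 -m pendant '{"dp":[[0.02,0.02,0],[0.06,0.05,0],[0.1,0.09,0],[0.14,0.13,0],[0.18,0.17,0],[0.21,0.2,0],[0.23,0.22,0],[0.23,0.22,0]],"rotation":[[0,0,0],[0,0,0],[0,0,0],[0,0,0],[0,0,0],[0,0,0],[0,0,0],[0,0,0]]}'
python3 - <<'E'
from h import *
from plant import vision,get_obs
t=vision.capture("top"); np.save("top2.npy",t); o=load("top0")
f=lambda d:np.clip(cv2.resize(d["pixels"][125:275,200:450],(500,300),interpolation=cv2.INTER_CUBIC).astype(float)*1.7,0,255).astype(np.uint8)
cv2.imwrite("pics/t7.png",cv2.vconcat([f(o),f(t)])[:,:,::-1])
E
```

```text
time: 55.65
tool_pos: [620.2, 60.1, 121.3]
tcp_rot: [3.142, 0.002, -3.141]
contact_force: [-1.5, -0.1, 4.6]
grip_width: 28.1
finger_force: 30.0
time: 56.65
tool_pos: [620.9, 60.1, 223.1]
tcp_rot: [-3.142, 0.005, -3.141]
contact_force: [0.2, -0.9, -0.6]
grip_width: 59.8
finger_force: 0.0
time: 57.65
tool_pos: [388.1, 280.9, 219.5]
tcp_rot: [-3.141, -0.001, -3.138]
contact_force: [0.9, -0.4, 0.2]
grip_width: 60.1
finger_force: 0.0
```

View pics/t7.png

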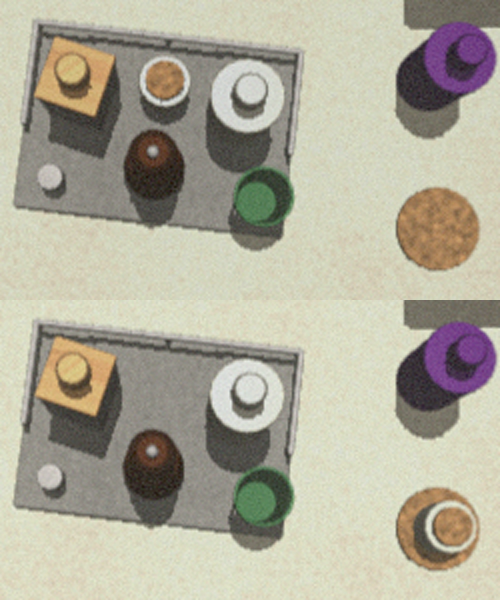

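All three match their starting pictures. The salt pot looks slightly off to the right, so I'll measure it.

Run:
```python
from h import *
t=load("top2"); px=t["pixels"]; c=px[205:275,390:450]
g=cv2.cvtColor(c,cv2.COLOR_RGB2HSV); m=((g[:,:,1]<50)&(g[:,:,2]>120)).astype(np.uint8)
print(cast(t,(427,237.2),58),cast(t,(418.5,239),6))
cs=[k for k in cv2.findContours(cv2.inRange(g,(5,70,40),(25,255,255)),0,1)[0] if len(k)>15]
for k in cs: 
    (x,y),r=cv2.minEnclosingCircle(k); print(x+390,y+205,r, cast(t,(x+390,y+205),58), cast(t,(x+390,y+205),6))
cv2.imwrite("pics/c8.png",np.clip(cv2.resize(c,None,fx=8,fy=8,interpolation=cv2.INTER_CUBIC)[:,:,::-1]*1.6,0,255).astype(np.uint8))
```

```text
[[ 487.87477778 -274.67376173   58.        ]] [[ 486.48616227 -274.28822264    6.        ]]
418.6877193450928 238.9263153076172 20.870655059814453 [[ 485.03271723 -259.45947459   58.        ]] [[ 486.62066413 -274.65544498    6.        ]]
```

View pics/c8.png

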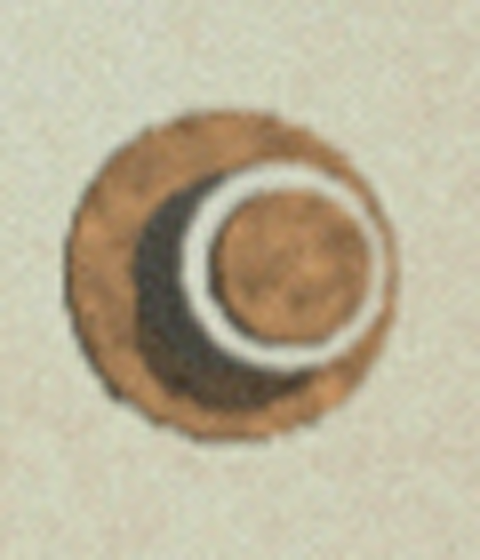

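The salt lid's centre is at (292,265) in the crop, about (486,−274) in the world, so it sits within about 2 mm of the coaster's centre. The arm is clear, so I'm handing the job in.

```bash
python3 -c "
from plant import workorder; print(workorder.close_job())"
```

```text
the job is handed in; nothing more can be done
None
```

The job is handed in, with no verdict returned: the salt pot stands within about 2 mm of the coaster's centre, the canister, tin and mill look back where they stood on the tray, and the tumbler does not appear to have moved.

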